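# Thread a camera extension bar out of a half-closed carton and hold it up

## Robot

A 6-joint arm with a two-finger parallel gripper is mounted at the origin on the work surface. World frame = base frame: x ahead of the robot, y to its left, z up, the work surface at z = 0. Lengths are in m, angles in rad, forces in N, time in s.
With the tool pointing down it reaches from about 0.3 to 0.825 m from the base axis. Payload 5.4 kg.
Tool frame: the origin (TCP) lies midway between the tips of the shut fingers; the grasp point (between the pads) lies bot.grasp_offset behind it (bot.grasp_offset is the distance from the TCP to the grasp point, in m); x points along the fingers, y is the direction in which the jaws open and shut, and the axes are right-handed (so a half turn about x gives the same grasp; the last joint's range is limited). The gripper opens to 92 mm and grips with 3 to 60 N. Pads are 20 mm wide; open, the fingers measure 128 mm over their backs; the gripper's body (75 mm by 189 mm) begins 69 mm behind the grasp point.
Start: joints at [0.912, 0.158, 1.597, -0, 1.386, -0.21], TCP at [0.249, 0.518, 0.215] pointing down, gripper open.
Joint ranges: [-2.91, 2.91], [-0.94, 2.29], [0.18, 2.7], [-1.29, 4.43], [0.17, 2.64], [-3, 3]. Speed limits (rad/s): [2.57, 2.57, 3.14, 3.14, 3.14, 3.14].

## Interface

Orientations are given as a 3x3 rotation matrix whose columns are the frame's x, y, z axes.
In Python, from rig import bot gives the robot as it stands. The module is installed in compiled form; this text tells all that it offers. Calls block until the motion is done:
- bot.reach(position, orientation): joint-space move of the TCP to a pose.
- bot.movel(position, orientation=None, rate=0.15, until_force=None): straight line of the TCP; orientation=None keeps the orientation; rate is the mean speed in m/s. With until_force (N) it stops when the force on the tool has changed by that much, and returns True; else False.
- bot.move_j(angles): joint-space move.
- bot.set_gripper(opening, grasp_force=None): opening from 0.0 (shut) to 1.0 (fully open); grasp_force is the grip in N (None keeps the last); returns when the fingers have stopped.
- bot.pause(seconds).
- bot.ik(position, orientation): joint angles nearest the present ones, or None.
- bot.state(): the state.
- bot.grab_frame(name): name is "scene" or "top" or "wrist"; returns a dict with "image" (400x640x3 uint8, red, green, blue), "range_z" (400x640 float32, m along the optical axis (not along the pixel's ray), 0 where there is no reading), "vfov" (degrees; the focal length in pixels is half the picture's height over the tangent of half this angle, whatever the lens; pixels are square), "cx", "cy" (the principal point, pixels), "extrinsics" (4x4, takes a point from camera to world coordinates); the wrist camera has in their place "T_tool_cam" (4x4, takes a point from camera to tool coordinates, whose origin is the TCP and whose axes are the tool frame's). Camera axes: x right, y up, looking along -z (the intrinsics and any distortion apply to the point x, -y, -z); pixel columns grow to the right and rows downward; lengths in m; the calibration is good to about 2 mm. A picture is of the moment at which its call begins: read the wrist's pose just before it.
A pose or a line that the arm cannot do raises bot.PlanningError and nothing moves.
- bot.finish_job(): hands the job in, once; it reports no verdict.
The state is a dict: "time": time; "qpos": joint angles; "dq": joint speeds; "joint_torque": joint torques, N m; "position": TCP position; "eef_rot": TCP orientation; "contact_force": force on the tool from outside, world axes, zero at the start; "wrist_torque": the same for the moment, N m; "finger_gap": opening from 0.0 (shut) to 1.0 (fully open).
Only numpy, scipy, OpenCV 4.12 (cv2) and the standard library are available. Lean on these libraries where they do the work, as an engineer would, in place of code of your own. Each camera call takes 0.05 s, during which the arm holds its last target.

## Task

Take the white camera extension bar out of the half-closed carton: it is longer than the gap between the two taped-down end flaps, so tilt it and bring it out one end first, without forcing it or the gripper against the cardboard. Then hold it over the middle of the blue assembly pad, level and lengthwise along the pad, about 15 cm above it, and finish while holding it motionless there, touching nothing else and with the cameras, dish and tin left where they were.

Things in the scene. Friction and masses are not known exactly. Their poses are not given: they have to be found in the camera images.
- bracket_center (a point): Centre (and centre of mass) of the loose camera extension bar, 0.18 to 0.35 kg: white square tube 22 x 22 mm with a black square flange 32 x 32 x 6 mm on each end, 230 mm long over all. x runs along it, z is up. It lies on its flanges roughly along the carton, this centre 16 mm above the carton floor, 20 mm above the table (tube from 9 to 31 mm above the table). Grasp the tube across, from above.
- bracket_end_a (a point): Centre of the outer face of the bar's flange on its +x end, 115 mm from the bar's centre.
- bracket_end_b (a point): Centre of the outer face of the bar's flange on its -x end, 115 mm from the bar's centre.
- carton: Low brown carton, fixed. Origin: centre of underside, on the table; x along, y across, z up. Inside 344 (x) by 144 mm (y); floor and walls 4 mm thick, walls 74 mm high. Two rigid taped end flaps cover it from each end wall to 90 mm from the centre (underside 70, top 74 mm above the table): opening 180 mm (x) by 144 mm (y), centred. Long flaps hang outside the long walls (162 mm wide there).
- pad: Blue assembly pad lying fixed on the table, 300 mm (x) by 150 mm (y), 3 mm thick, thin white lines along its long edges. Origin: centre of its underside, at table height; x along its length. Carton and pad lie one to the left and one to the right in front of the robot; which is which varies.
- cam_a_center (a point): Bystander: centre of a loose white box-shaped camera with a black front, lying, about 180 x 80 mm (x, y) and 78 mm high; on the left (+y) of the work area. Not to be moved.
- cam_b_center (a point): Bystander: centre of a second such camera, on the right (-y) of the work area. Not to be moved.
- dish: Bystander: small round steel screw dish, 68 mm across, 24 mm high, loose, between carton and pad, near the robot; origin at the centre of its underside. Not to be moved.
- tin: Bystander: brass-coloured tin, 72 mm across, 85 mm high, loose, between carton and pad, beyond the dish; origin at the centre of its underside. Not to be moved.
Things that resemble listed ones, but are neither listed nor needed, are in the scene too. What is shaped like the part that bears bracket_center but green or yellow is not meant.

How it is judged:
By the outcome, as a careful person would: the job done as asked, in the order asked, and still so for the second after the job is handed in, while the arm keeps its last pose, push and grip.
It also fails if it takes over 51 s, if anything falls off the work surface, if the arm or the gripper's body presses on something with over 40 N, if the wrist force passes 120 N, or if a joint passes its speed limit or range.

## Working session

There is one attempt and no reset: what is moved stays moved. The work goes in short steps, each a Python script; the robot and the scene stay as the last script left them, time stands still between calls to the robot, and variables do not carry over. Pictures are saved under pics/ and viewed, and the job is handed in when it is done.

```bash
mkdir -p pics; ls; cat > h.py <<'E'
import numpy as np, cv2, pickle
from rig import bot
E
python3 - <<'E'
from h import *
s=bot.state(); print(s['time'],s['position'],s['finger_gap'],bot.grasp_offset)
for n in ['scene','top','wrist']:
    f=bot.grab_frame(n); pickle.dump(f,open(f'{n}0.pkl','wb'))
    cv2.imwrite(f'pics/{n}0.png',f['image'][:,:,::-1]); print(n,f['vfov'],f['cx'],f['cy'],[k for k in f],f.get('extrinsics',f.get('T_tool_cam')).round(3).tolist())
E
```

```text
pics
0.0 [0.24911929 0.51755307 0.21363407] 1.0021478726361202 0.0187
scene 43.146470844458065 321.8105289575327 199.44251592245837 ['image', 'range_z', 'vfov', 'cx', 'cy', 'extrinsics'] [[-0.773, -0.425, 0.472, 1.138], [0.635, -0.491, 0.597, 0.806], [-0.022, 0.761, 0.649, 0.92], [0.0, 0.0, 0.0, 1.0]]
top 44.12739238223253 311.26723612144445 208.80144129399497 ['image', 'range_z', 'vfov', 'cx', 'cy', 'extrinsics'] [[-0.005, 0.973, -0.23, 0.102], [-1.0, -0.006, -0.004, -0.017], [-0.005, 0.23, 0.973, 1.719], [0.0, 0.0, 0.0, 1.0]]
wrist 68.54243294940022 319.1905986109435 202.15815786082817 ['image', 'range_z', 'vfov', 'cx', 'cy', 'T_tool_cam'] [[0.0, 0.241, -0.97, -0.17], [1.0, 0.0, 0.0, -0.0], [0.0, -0.97, -0.241, -0.068], [0.0, 0.0, 0.0, 1.0]]
```

View pics/scene0.png

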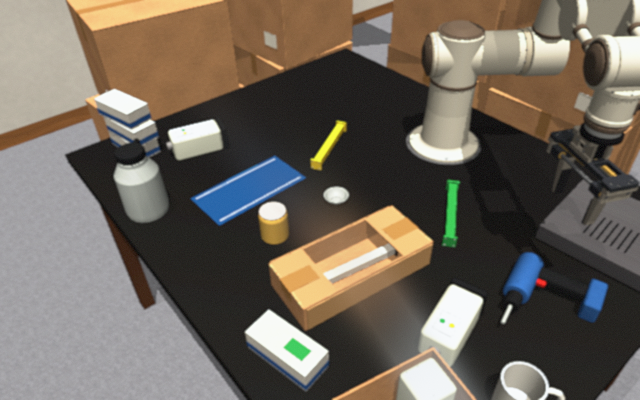

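View pics/top0.png

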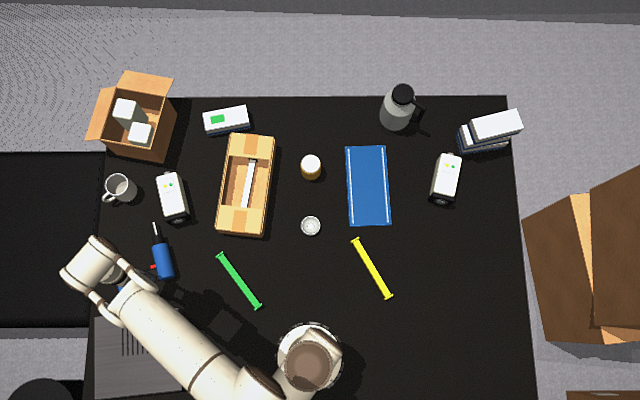

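View pics/wrist0.png

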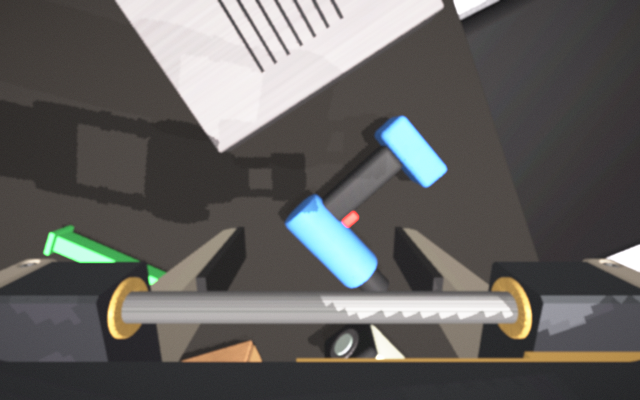

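```bash
cat >> h.py <<'E'
def cast(f,uv,z,E=None):
    """pixels -> points on the world plane at height z"""
    E=f['extrinsics'] if E is None else E
    fo=200/np.tan(np.radians(f['vfov'])/2); uv=np.atleast_2d(uv).astype(float)
    d=np.c_[(uv[:,0]-f['cx'])/fo,-(uv[:,1]-f['cy'])/fo,-np.ones(len(uv))]@E[:3,:3].T
    return E[:3,3]+d*((z-E[2,3])/d[:,2])[:,None]
def cloud(f,E=None):
    E=f['extrinsics'] if E is None else E
    fo=200/np.tan(np.radians(f['vfov'])/2); v,u=np.mgrid[:400,:640]; d=f['range_z']
    P=np.stack([(u-f['cx'])/fo*d,-(v-f['cy'])/fo*d,-d],-1)
    return P@E[:3,:3].T+E[:3,3]
def proj(f,P,E=None):
    E=f['extrinsics'] if E is None else E
    fo=200/np.tan(np.radians(f['vfov'])/2); c=(np.atleast_2d(P)-E[:3,3])@E[:3,:3]
    return np.c_[f['cx']+fo*c[:,0]/-c[:,2], f['cy']-fo*c[:,1]/-c[:,2]]
def rect(P):
    (c,s,a)=cv2.minAreaRect(P[:,:2].astype(np.float32)*1000); b=cv2.boxPoints((c,s,a))
    e=[b[1]-b[0],b[2]-b[1]]; e=max(e,key=np.linalg.norm); 
    if e[0]<0:e=-e
    return np.array(c)/1000, sorted(s), np.degrees(np.arctan2(e[1],e[0]))
E
python3 - <<'E'
from h import *
for n in ['top','scene']:
    f=pickle.load(open(n+'0.pkl','rb')); W=cloud(f)
    hsv=cv2.cvtColor(f['image'],cv2.COLOR_RGB2HSV); H,S,V=[hsv[...,i].astype(int) for i in range(3)]
    ok=f['range_z']>0
    X,Y,Z=W[...,0],W[...,1],W[...,2]
    print(n,'table z',np.median(Z[ok&(V<40)&(X>0.4)&(X<.8)&(abs(Y)<.3)]))
    def comp(m):
        k,l,st,c=cv2.connectedComponentsWithStats(m.astype(np.uint8)); 
        return l==1+np.argmax(st[1:,4])
    m=comp((H>100)&(H<125)&(S>130)&(X>.4)&(Y<-.05)&(Y>-.4)); uv=np.argwhere(m)[:,::-1]
    print('pad',rect(cast(f,uv,.003)))
    m=comp((H>5)&(H<25)&(S>60)&(abs(Z-.074)<.012)&(X>.4)&(Y>.05)&(Y<.4)); uv=np.argwhere(m)[:,::-1]
    print('carton top',rect(cast(f,uv,.074)), np.median(Z[m]))
    m=comp((S<60)&(V>110)&(X>.4)&(Y>.12)&(Y<.32)&(Z<.05)&(Z>.015)); uv=np.argwhere(m)[:,::-1]
    print('bar',rect(cast(f,uv,.031)),np.median(Z[m]),len(uv))
    im=f['image'].copy(); im[m]=[255,0,0]
    if n=='top': c=cv2.resize(im[110:250,190:420],None,fx=3.4,fy=3.4,interpolation=cv2.INTER_NEAREST)
    else: c=cv2.resize(im[170:330,250:450],None,fx=3.7,fy=3.7,interpolation=cv2.INTER_NEAREST)
    cv2.imwrite(f'pics/crop_{n}.png',c[:,:,::-1])
    for nm,mm in [('dish',(S<60)&(V>90)&(X>.4)&(abs(Y)<.1)&(Z<.05)),('tin',(Z>.05)&(Z<.11)&(X>.5)&(abs(Y)<.1))]:
        mm=comp(mm); print(nm,X[mm].mean(),Y[mm].mean(),Z[mm].max(),mm.sum())
E
```

```text
top table z 0.001158133222081359
pad (array([ 0.59536133, -0.21234183]), [153.0988006591797, 302.8163757324219], np.float32(2.0503318))
carton top (array([0.58914545, 0.21798659]), [164.0924530029297, 356.8365478515625], np.float32(-6.921163)) 0.07492361146270943
bar (array([0.5978233 , 0.21520512]), [22.056581497192383, 176.23577880859375], np.float32(-9.167678)) 0.032316862866849094 295
dish 1.5563780263596587 -0.00013562552313358642 0.010352914438338523 2990
tin 0.6452763509036382 -0.00847599168971702 0.09471979604233405 342
scene table z 0.001816880752331107
pad (array([ 0.59565546, -0.21768839]), [159.86961364746094, 306.8302307128906], np.float32(2.3829641))
carton top (array([0.5909538 , 0.22216019]), [171.836669921875, 359.6048889160156], np.float32(-6.874986)) 0.07528539448272298
bar (array([0.5670755 , 0.22408394]), [34.400943756103516, 186.08273315429688], np.float32(-9.1126175)) 0.031639832571263904 829
dish 0.440188596370974 -0.015667612455668535 0.030916061249218196 354
tin 0.6590841984694613 0.00117344143931077 0.09149499786965298 695
```

View pics/crop_top.png

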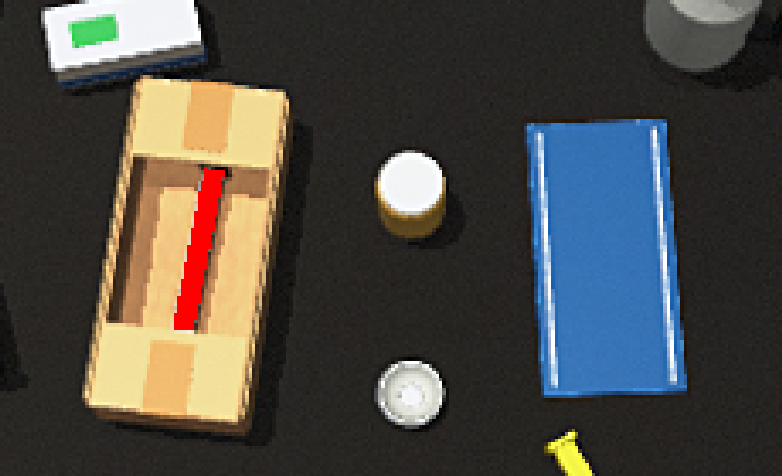

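View pics/crop_scene.png

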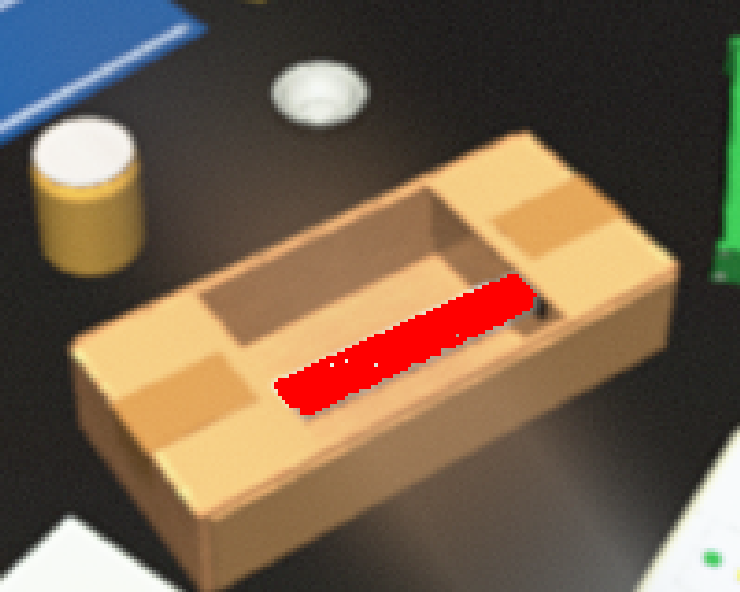

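```bash
cat >> h.py <<'E'
def down(phi,tilt=0,s=1):
    """tool rotation: bar heading phi (rad), tilt raises the +x end; jaws across the bar"""
    t=np.array([np.cos(phi)*np.cos(tilt),np.sin(phi)*np.cos(tilt),np.sin(tilt)]) # bar axis
    y=np.array([-np.sin(phi),np.cos(phi),0]); n=np.cross(t,y)
    x=-n; y=s*y; return np.c_[x,y,np.cross(x,y)]
E
python3 - <<'E'
from h import *
np.set_printoptions(precision=3,suppress=True)
print(bot.state()['eef_rot'])
ph=np.radians(-9.17)
for s in (1,-1):
  for p,t in [((.58,.218,.24),0),((.58,.218,.008),0),((.54,.22,.08),25),((.60,.22,.25),25),((.54,.22,.08),-25)]:
    print(s,p,t,bot.ik(np.array(p),down(ph,np.radians(t),s)))
  print(bot.ik(np.array((.595,-.213,.14)),down(np.radians(2.2),0,s)))
E
```

```text
[[-0.001  0.434  0.901]
 [-0.001  0.901 -0.434]
 [-1.    -0.001 -0.   ]]
1 (0.58, 0.218, 0.24) 0 [ 0.165  0.257  1.432 -0.     1.452 -1.246]
1 (0.58, 0.218, 0.008) 0 [ 0.165  0.503  1.603 -0.     1.035 -1.246]
1 (0.54, 0.22, 0.08) 25 [ 0.281  0.098  2.018 -0.303  0.649 -0.923]
1 (0.6, 0.22, 0.25) 25 [ 0.248  0.024  1.731 -0.202  0.992 -1.086]
1 (0.54, 0.22, 0.08) -25 [ 0.115  0.634  1.317  0.115  1.612 -1.316]
[-0.535  0.365  1.5   -0.     1.276 -2.144]
-1 (0.58, 0.218, 0.24) 0 [ 0.165  0.257  1.432 -0.     1.452  1.896]
-1 (0.58, 0.218, 0.008) 0 [ 0.165  0.503  1.603 -0.     1.035  1.896]
-1 (0.54, 0.22, 0.08) 25 [ 0.281  0.098  2.018 -0.303  0.649  2.219]
-1 (0.6, 0.22, 0.25) 25 [ 0.248  0.024  1.731 -0.202  0.992  2.056]
-1 (0.54, 0.22, 0.08) -25 [0.115 0.634 1.317 0.115 1.612 1.826]
[-0.535  0.365  1.5   -0.     1.276  0.998]
```

```bash
python3 - <<'E'
from h import *
np.set_printoptions(precision=4,suppress=True)
bot.reach(np.array([.58,.218,.26]),down(np.radians(-9.17)))
bot.set_gripper(0.6,40)
s=bot.state(); f=bot.grab_frame('wrist'); 
T=np.eye(4);T[:3,:3]=s['eef_rot'];T[:3,3]=s['position']; f['E']=T@f['T_tool_cam']
pickle.dump(f,open('wrist1.pkl','wb')); print(s['time'],s['position'],s['finger_gap'],s['contact_force'])
cv2.imwrite('pics/wrist1.png',f['image'][:,:,::-1])
E
```

```text
2.4833 [0.58  0.218 0.26 ] 0.5964695522729342 [-0.099   0.9249 -0.7584]
```

View pics/wrist1.png

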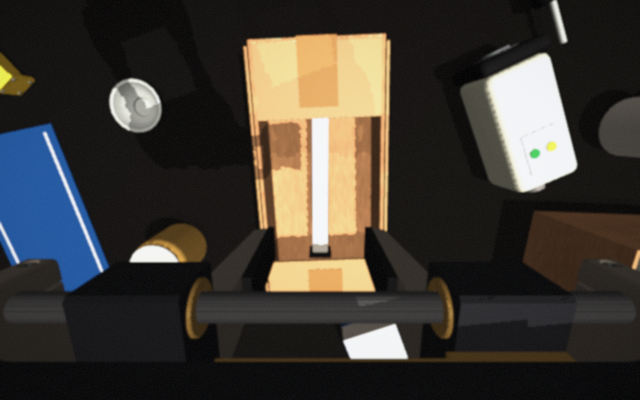

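```bash
python3 - <<'E'
from h import *
np.set_printoptions(precision=4,suppress=True)
f=pickle.load(open('wrist1.pkl','rb')); E=f['E']; im=f['image']
hsv=cv2.cvtColor(im,cv2.COLOR_RGB2HSV); H,S,V=[hsv[...,i].astype(int) for i in range(3)]
m=((S<60)&(V>120)); m[:,:290]=0;m[:,350:]=0;m[:105]=0;m[270:]=0
k,l,st,c=cv2.connectedComponentsWithStats(m.astype(np.uint8)); i=1+np.argmax(st[1:,4]); print(st[i])
uv=np.argwhere(l==i)[:,::-1]; P=cast(f,uv,.031,E); print('bar',rect(P),P.min(0),P.max(0), np.median(cloud(f,E)[l==i],axis=0))
# per-row centreline fit
rows=np.unique(uv[:,1]); C=np.array([[uv[uv[:,1]==r,0].mean(),r] for r in rows]); w=[ (uv[:,1]==r).sum() for r in rows]
Q=cast(f,C,.031,E)[5:-5]; p=np.polyfit(Q[:,0],Q[:,1],1); print('line y=',p,'heading',np.degrees(np.arctan(p[0])),'far tube end x',P[:,0].max(),'y(.58)',np.polyval(p,.58))
W=cloud(f,E)
cm=(H>3)&(H<28)&(S>50)&(abs(W[...,2]-.074)<.01); cm[:, :200]=0; cm[:,430:]=0; cm[280:]=0
uvc=np.argwhere(cm)[:,::-1]; Pc=cast(f,uvc,.074,E); print('carton',rect(Pc), Pc.min(0),Pc.max(0))
# project outline of hypothesised geometry on all frames
cc=np.array([.590,.2185]); a=np.radians(-6.9); R=np.array([[np.cos(a),-np.sin(a)],[np.sin(a),np.cos(a)]])
def loop(cx,R,hx,hy,z): 
    q=np.array([[hx,hy],[-hx,hy],[-hx,-hy],[hx,-hy]])@R.T+cx; return np.c_[q,np.full(4,z)]
b=np.arctan(p[0]); Rb=np.array([[np.cos(b),-np.sin(b)],[np.sin(b),np.cos(b)]])
bx=P[:,0].max()-.109*np.cos(b); bc=np.array([bx,np.polyval(p,bx)]); print('bar centre',bc)
for n in ['top0','scene0','wrist1']:
    g=pickle.load(open(n+'.pkl','rb')); Eg=g.get('E',g.get('extrinsics'))
    big=cv2.resize(g['image'],None,fx=4,fy=4,interpolation=cv2.INTER_LINEAR)
    for L,col in [(loop(cc,R,.176,.076,.074),(255,0,0)),(loop(cc,R,.09,.072,.074),(0,0,255)),(loop(bc,Rb,.109,.011,.031),(0,255,0))]:
        u=proj(g,L,Eg)*4+1.5; cv2.polylines(big,[u.round().astype(np.int32)],True,col,1)
    u=proj(g,np.r_[cc,.04][None],Eg)[0]*4; x0=int(np.clip(u[0]-400,0,1760)); y0=int(np.clip(u[1]-300,0,1000))
    cv2.imwrite(f'pics/ov_{n}.png',big[y0:y0+600,x0:x0+800,::-1])
E
```

```text
[ 312  117   17  135 2225]
bar (array([0.591 , 0.2178]), [23.148183822631836, 188.2489776611328], np.float32(-9.526858)) [0.4976 0.1921 0.031 ] [0.6852 0.2424 0.031 ] [0.5839 0.2181 0.0307]
line y= [-0.1659  0.3151] heading -9.420236058036112 far tube end x 0.6851703555820216 y(.58) 0.21885415212875142
carton (array([0.5612, 0.2235]), [161.0758056640625, 296.9637756347656], np.float32(-6.909296)) [0.4066 0.1315 0.074 ] [0.7158 0.3195 0.074 ]
bar centre [0.5776 0.2192]
```

View pics/ov_wrist1.png

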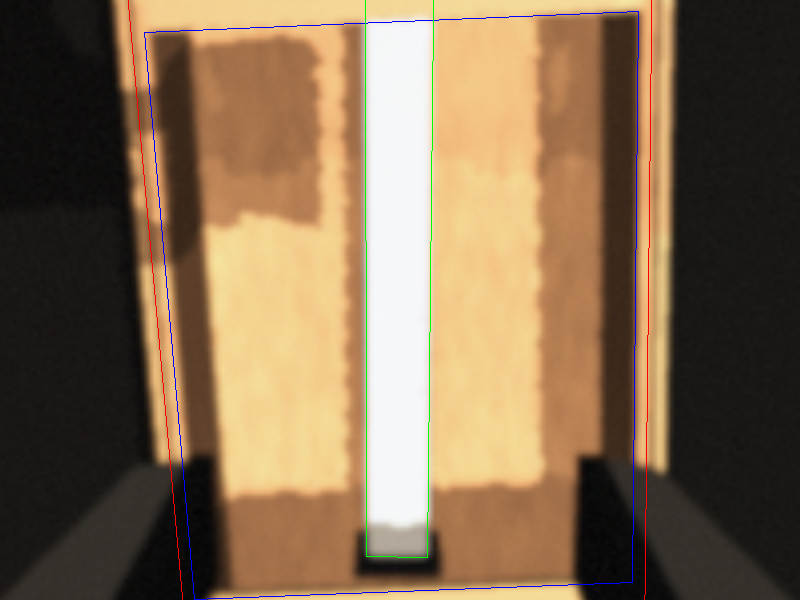

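View pics/ov_scene0.png

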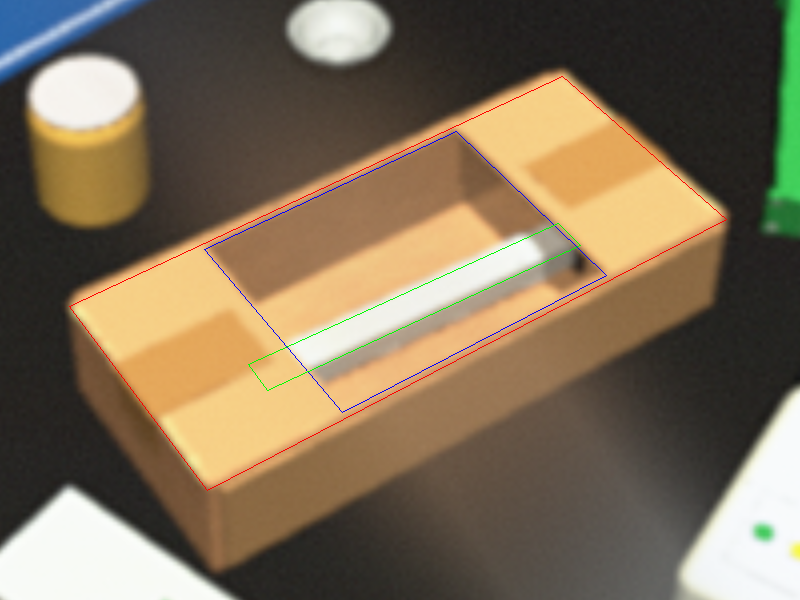

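View pics/ov_top0.png

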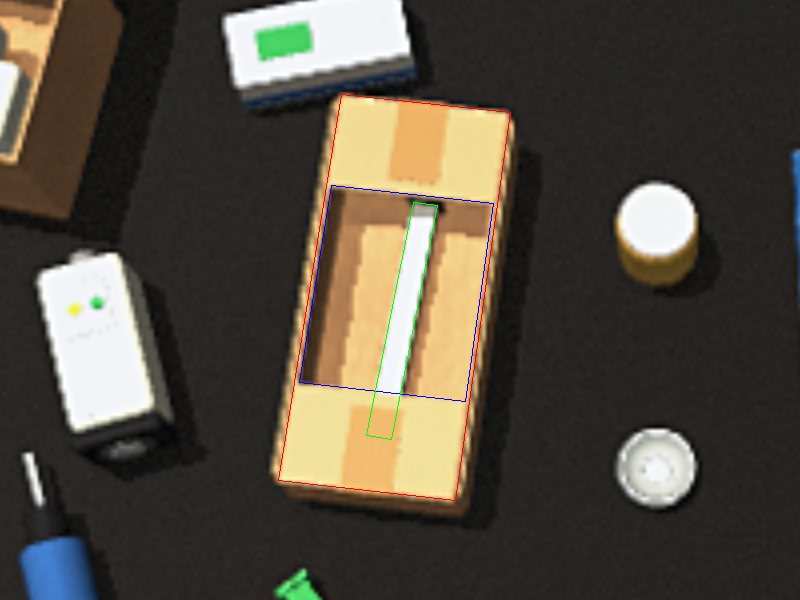

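```bash
cat >> h.py <<'E'
CC=np.array([.590,.2185]); CA=np.radians(-6.9); D=.0115
def pose(cx,cz,th,dy=0,yaw=0):
    """carton-frame bar centre (mm, deg) -> TCP pose"""
    R=down(CA+np.radians(yaw),np.radians(th)); c=CC+np.array([[np.cos(CA),-np.sin(CA)],[np.sin(CA),np.cos(CA)]])@np.array([cx,dy])/1000
    return np.r_[c,cz/1000]+D*R[:,0],R
WP=[(-12,20,0),(-12,31,0),(-42,31,0),(-44,38,4),(-46,47,9),(-48,55,13.5),(-49,62,18),(-35,70,20),(-5,86,23),(25,103,25),(40,125,25),(40,170,25),(20,240,12),(0,300,0)]
E
python3 - <<'E'
from h import *
def box(x0,x1,z0,z1,n=40):
    a=np.linspace(0,1,n); return np.r_[np.c_[x0+(x1-x0)*a,0*a+z0],np.c_[x0+(x1-x0)*a,0*a+z1],np.c_[0*a+x0,z0+(z1-z0)*a],np.c_[0*a+x1,z0+(z1-z0)*a]]
bar=np.r_[box(-109,109,-11,11,110),box(-115,-109,-16,16),box(109,115,-16,16)]
fin=box(-12,12,-11.5,76); body=box(-37.5,37.5,76,160)
def sd(P,x0,x1,z0,z1): # signed dist to rect
    d=np.maximum(np.c_[x0-P[:,0],z0-P[:,1]],np.c_[P[:,0]-x1,P[:,1]-z1]); return np.linalg.norm(np.maximum(d,0),axis=1)+np.minimum(d.max(1),0)
obs=[(-400,400,-50,4),(-176,-172,0,74),(172,176,0,74),(-176,-90,70,74),(90,176,70,74)]
def chk(c):
    t=np.radians(c[2]);R=np.array([[np.cos(t),-np.sin(t)],[np.sin(t),np.cos(t)]])
    f=lambda q:q@R.T+np.array(c[:2])
    return min(sd(f(bar),*o).min() for o in obs),min(sd(f(fin),*o).min() for o in obs),sd(f(body),-180,180,-50,74).min()
for a,b in zip(WP[:-1],WP[1:]):
    r=np.array([chk(np.array(a)+s*(np.array(b)-np.array(a))) for s in np.linspace(0,1,15)]); print(a,b,r.min(0).round(1), bot.ik(*pose(*b)) is not None)
E
```

```text
(-12, 20, 0) (-12, 31, 0) [ 0.   4.5 22. ] True
(-12, 31, 0) (-42, 31, 0) [11.  15.5 33. ] True
(-42, 31, 0) (-44, 38, 4) [10.  15.5 33. ] True
(-44, 38, 4) (-46, 47, 9) [ 9.2 21.7 37.2] True
(-46, 47, 9) (-48, 55, 13.5) [ 8.4 24.4 42.2] True
(-48, 55, 13.5) (-49, 62, 18) [ 7.2 23.3 46.1] True
(-49, 62, 18) (-35, 70, 20) [ 7.2 23.3 48.7] True
(-35, 70, 20) (-5, 86, 23) [ 7.2 38.3 54.6] True
(-5, 86, 23) (25, 103, 25) [ 2.4 54.6 67.3] True
(25, 103, 25) (40, 125, 25) [ 4.2 54.  82. ] True
(40, 125, 25) (40, 170, 25) [ 24.4  57.1 104. ] True
(40, 170, 25) (20, 240, 12) [ 46.3  96.6 149. ] True
(20, 240, 12) (0, 300, 0) [126.4 166.9 232.5] True
```

```bash
cat > chk.py <<'E'
from h import *
def box(x0,x1,z0,z1,n=40):
    a=np.linspace(0,1,n); return np.r_[np.c_[x0+(x1-x0)*a,0*a+z0],np.c_[x0+(x1-x0)*a,0*a+z1],np.c_[0*a+x0,z0+(z1-z0)*a],np.c_[0*a+x1,z0+(z1-z0)*a]]
bar=np.r_[box(-109,109,-11,11,110),box(-115,-109,-16,16),box(109,115,-16,16)]
def sd(P,x0,x1,z0,z1):
    d=np.maximum(np.c_[x0-P[:,0],z0-P[:,1]],np.c_[P[:,0]-x1,P[:,1]-z1]); return np.linalg.norm(np.maximum(d,0),axis=1)+np.minimum(d.max(1),0)
obs=[(-400,400,-50,4),(-176,-172,0,74),(172,176,0,74),(-176,-90,70,74),(90,176,70,74)]
def chk(c):
    t=np.radians(c[2]);R=np.array([[np.cos(t),-np.sin(t)],[np.sin(t),np.cos(t)]])
    q=bar@R.T+np.array(c[:2]); return [sd(q,*o).min() for o in obs]
def path(WP):
  for a,b in zip(WP[:-1],WP[1:]):
    r=np.array([chk(np.array(a)+s*(np.array(b)-np.array(a))) for s in np.linspace(0,1,15)]); print(a,b,r.min(0).round(1))
path([(-42,31,0),(-44,37,4),(-46,45.5,9),(-47,54,13.5),(-46,62,18),(-35,69,20),(-5,83,23),(32,98,25),(45,122,25),(45,170,25)])
E
python3 chk.py
```

```text
(-42, 31, 0) (-44, 37, 4) [ 9.  12.2 99.  23.  22.3]
(-44, 37, 4) (-46, 45.5, 9) [  7.7   9.9 100.2  20.1  21.9]
(-46, 45.5, 9) (-47, 54, 13.5) [  7.6   9.4 101.9  14.6  22. ]
(-47, 54, 13.5) (-46, 62, 18) [  7.2   9.4 103.4  10.2  21.4]
(-46, 62, 18) (-35, 69, 20) [ 7.2 11.7 95.4  8.8 21.5]
(-35, 69, 20) (-5, 83, 23) [10.6 23.5 75.8  8.8 22.4]
(-5, 83, 23) (32, 98, 25) [19.3 54.9 64.9  8.1 34.4]
(32, 98, 25) (45, 122, 25) [30.9 93.  64.9 12.6 35.3]
(45, 122, 25) (45, 170, 25) [ 54.9 106.9  82.4  27.6  51.5]
```

```bash
cat >> h.py <<'E'
WP=[(-40,31,0),(-41,37,4),(-43,45.5,9),(-44,54,13.5),(-43,62,18),(-33,69,20),(-5,83,23),(32,98,25),(45,122,25),(45,170,25)]
def st(tag=''):
    s=bot.state(); print(tag,round(s['time'],2),s['position'].round(4),'gap',round(s['finger_gap'],3),'F',np.array(s['contact_force']).round(1),'M',np.array(s['wrist_torque']).round(2)); return s
E
python3 - <<'E'
from h import *
R=down(np.radians(-9.4)); p=np.array([.578,.219,.0])
bot.movel(p+[0,0,.10],R,rate=.15); st('above')
print(bot.movel(p+[0,0,.0085],R,rate=.08,until_force=8)); st('down')
bot.set_gripper(0.0,40); st('grip')
E
```

```text
above 3.75 [0.5789 0.2192 0.1013] gap 0.599 F [ 0.2 -0.1 -0.4] M [0.03 0.02 0.  ]
False
down 5.04 [0.5787 0.2191 0.0092] gap 0.602 F [-0.6 -0.3  0.5] M [-0.04 -0.02  0.05]
grip 5.64 [0.578  0.219  0.0086] gap 0.233 F [-0.7  0.1  0.2] M [ 0.05 -0.02  0.15]
```

```bash
python3 - <<'E'
from h import *
R=down(np.radians(-9.4)); p=np.array([.578,.219,.0195])
bot.movel(p,R,rate=.04,until_force=15); bot.pause(.2); st('lift')
bot.movel(*pose(*WP[0]),rate=.06,until_force=10); bot.pause(.2); s=st('slid')
f=bot.grab_frame('wrist'); cv2.imwrite('pics/w2.png',f['image'][:,:,::-1])
f=bot.grab_frame('scene'); cv2.imwrite('pics/s2.png',cv2.resize(f['image'][170:330,250:450],None,fx=3.7,fy=3.7)[:,:,::-1])
E
```

```text
lift 6.27 [0.5777 0.219  0.0192] gap 0.239 F [-0.2 -0.2 -2.2] M [ 0.08 -0.02  0.  ]
slid 7.08 [0.5507 0.2232 0.0196] gap 0.237 F [ 0.  -1.2 -3. ] M [0.05 0.   0.02]
```

View pics/w2.png

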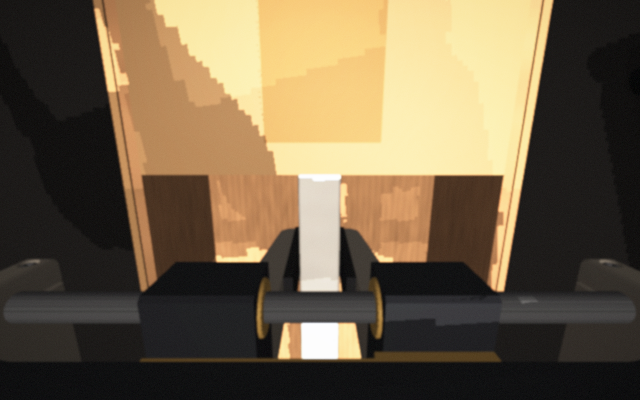

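View pics/s2.png

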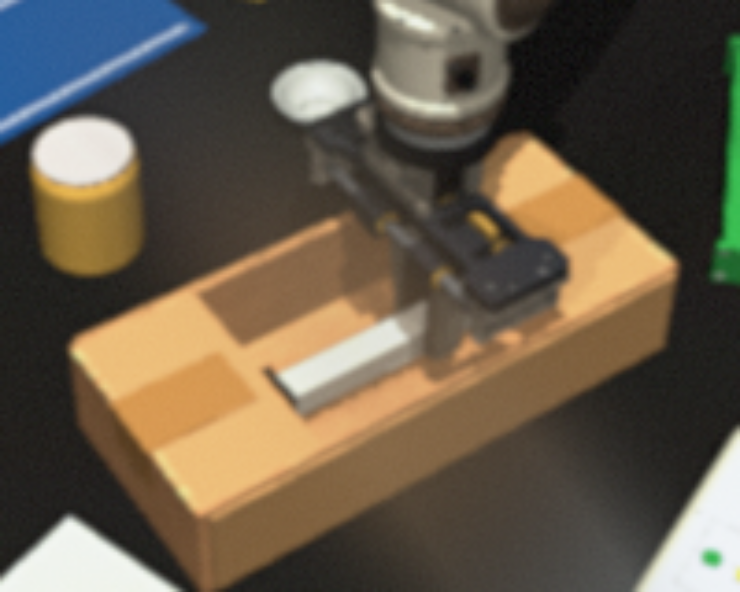

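```bash
python3 - <<'E'
from h import *
for i,w in enumerate(WP[1:5],1):
    hit=bot.movel(*pose(*w),rate=.03,until_force=8); st(f'{i} {hit}')
    if hit: break
bot.pause(.2); s=st()
f=bot.grab_frame('scene'); pickle.dump(f,open('s3.pkl','wb')); cv2.imwrite('pics/s3.png',cv2.resize(f['image'][150:310,250:450],None,fx=3.7,fy=3.7)[:,:,::-1])
E
```

```text
1 False 7.53 [0.5498 0.2234 0.0256] gap 0.236 F [-0.1  0.7 -2.9] M [0.01 0.05 0.02]
2 False 7.97 [0.5492 0.2234 0.0342] gap 0.239 F [-0.6 -0.  -3.2] M [ 0.07  0.18 -0.03]
3 False 8.42 [0.549  0.2234 0.0428] gap 0.236 F [ 0.5 -0.2 -2.1] M [0.04 0.22 0.  ]
4 False 8.85 [0.5508 0.2232 0.051 ] gap 0.236 F [ 0.3  0.4 -2.2] M [0.1  0.36 0.03]
 9.05 [0.5511 0.2231 0.051 ] gap 0.237 F [ 0.8  0.6 -3.5] M [0.09 0.31 0.06]
```

View pics/s3.png

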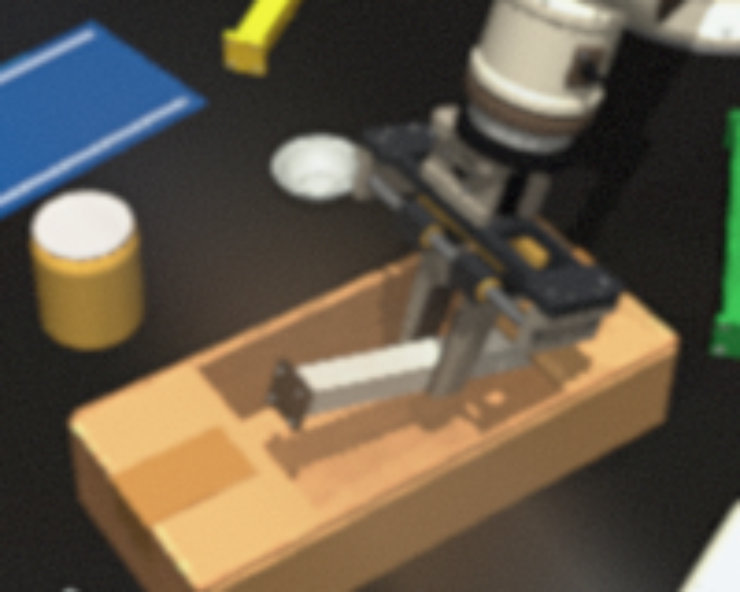

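```bash
python3 - <<'E'
from h import *
f=pickle.load(open('s3.pkl','rb'))
w=WP[4]; T,R=pose(*w); t=np.cross(R[:,1],-R[:,0]); c=T-D*R[:,0]
A=c+.115*t; print(t,A,(proj(f,A)[0]-[250,150])*3.7)
for e in(-.005,.005): print((proj(f,A+[0,0,e])[0]-[250,150])*3.7)
for i,w in enumerate(WP[5:],5):
    hit=bot.movel(*pose(*w),rate=.05,until_force=8); st(f'{i} {hit}')
    if hit: break
f=bot.grab_frame('scene'); cv2.imwrite('pics/s4.png',cv2.resize(f['image'][100:310,220:470],None,fx=3,fy=3)[:,:,::-1])
E
```

```text
[ 0.94416834 -0.11425692  0.30901699] [0.65589079 0.21052634 0.09753695] [286.31131069 398.08057056]
[286.43160342 403.8128315 ]
[286.1903172  392.31491669]
5 False 9.5 [0.5613 0.222  0.0585] gap 0.234 F [ 0.3  0.  -3.4] M [0.15 0.32 0.01]
6 False 10.29 [0.5892 0.2185 0.0722] gap 0.236 F [ 0.1  1.  -2.8] M [0.07 0.39 0.02]
7 False 11.25 [0.6262 0.2141 0.0872] gap 0.236 F [-0.4  0.1 -3.4] M [ 0.03  0.38 -0.02]
8 False 11.95 [0.6393 0.2124 0.1114] gap 0.236 F [-0.5  0.7 -3.9] M [0.02 0.39 0.01]
9 False 13.06 [0.6391 0.2124 0.1589] gap 0.233 F [-0.6 -0.3 -3.4] M [0.07 0.34 0.05]
```

View pics/s4.png

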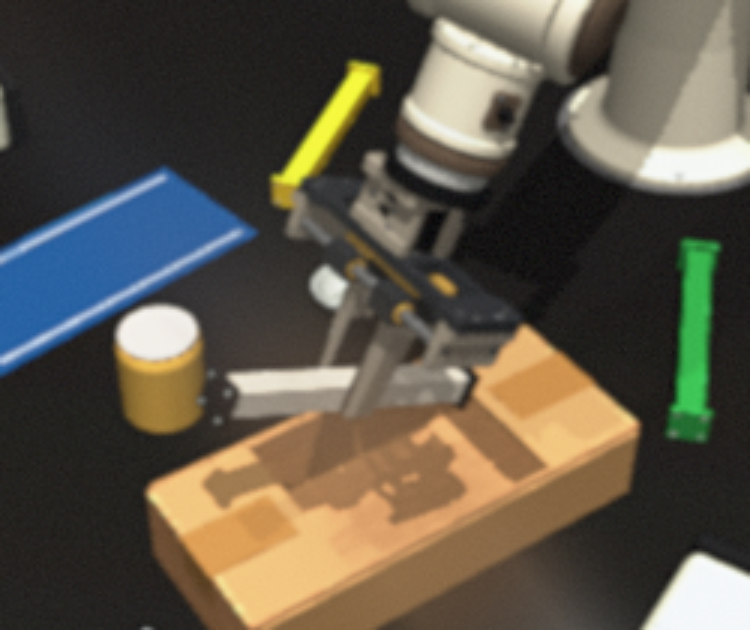

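```bash
python3 - <<'E'
from h import *
bot.movel(*pose(25,285,0),rate=.12); st('up')
P=np.array([.5955,-.2135,.155]); R=down(np.radians(2.1))
bot.reach(P+[0,0,.12]+D*R[:,0],R); st('over')
bot.movel(P+D*R[:,0],R,rate=.08); bot.pause(.4); s=st('at')
for n in ['scene','top','wrist']:
    f=bot.grab_frame(n)
    if n=='wrist':
        T=np.eye(4);T[:3,:3]=s['eef_rot'];T[:3,3]=s['position']; f['extrinsics']=T@f['T_tool_cam']
    pickle.dump(f,open(f'{n}5.pkl','wb')); cv2.imwrite(f'pics/{n}5.png',f['image'][:,:,::-1])
E
```

```text
up 14.23 [0.6144 0.2155 0.2726] gap 0.236 F [ 0.3  0.8 -2.8] M [ 0.04 -0.05 -0.02]
over 15.82 [ 0.5959 -0.2124  0.2635] gap 0.234 F [ 0.1 -0.2 -2.1] M [ 0.08  0.02 -0.04]
at 17.87 [ 0.5955 -0.2135  0.1436] gap 0.235 F [-0.6  0.6 -3.2] M [-0.02  0.01  0.01]
```

View pics/scene5.png

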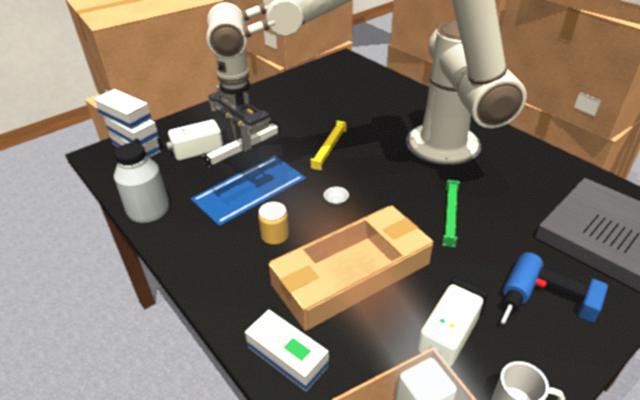

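View pics/top5.png

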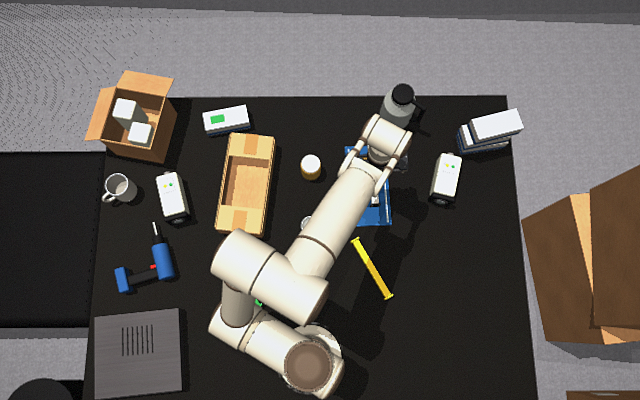

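View pics/wrist5.png

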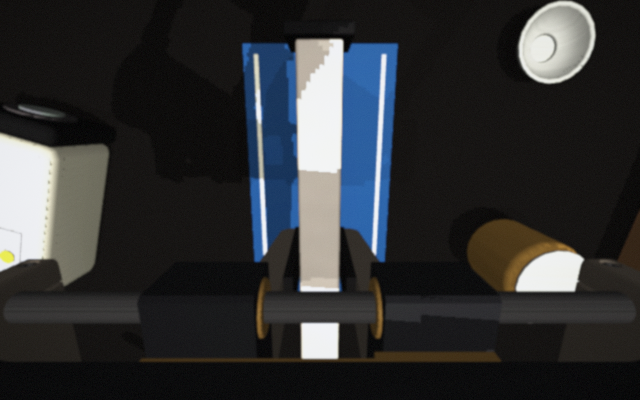

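```bash
python3 - <<'E'
from h import *
np.set_printoptions(precision=4,suppress=True)
for n in ['wrist','scene']:
    f=pickle.load(open(n+'5.pkl','rb')); W=cloud(f); X,Y,Z=[W[...,i] for i in range(3)]
    hsv=cv2.cvtColor(f['image'],cv2.COLOR_RGB2HSV); H,S,V=[hsv[...,i].astype(int) for i in range(3)]
    r=f['range_z']>0
    m=r&(S<60)&(V>110)&(Z>.12)&(Z<.19)&(abs(Y+.2135)<.03)&(X>.46)&(X<.73)
    if n=='wrist':
        v=np.arange(400)[:,None]; u=np.arange(640)[None]
        m&=(abs(u-320)<30)&(v<230)
    P=W[m]; print(n,len(P),P.min(0),P.max(0))
    top=P[abs(P[:,2]-.166)<.012]; A=np.c_[top[:,:2]-[.5955,-.2135],np.ones(len(top))]
    print(' top plane',np.linalg.lstsq(A,top[:,2],rcond=None)[0], 'axis',np.polyfit(top[:,0]-.5955,top[:,1],1))
    e=r&(Z>.12)&(Z<.19)&(abs(Y+.2135)<.03)&(X>.45)&(X<.74)&(V<70); 
    if n=='wrist': e&=(v<60)
    print(' flange pts',W[e].min(0),W[e].max(0),e.sum())
    b=(H>100)&(H<125)&(S>110)&(Z<.02)&r&(X>.4)&(X<.78)&(abs(Y+.21)<.1)
    uv=np.argwhere(b)[:,::-1]; Q=cast(f,uv,.003); print(' pad',rect(Q),Q.min(0),Q.max(0))
# bystanders before/after
for n in ['scene']:
    a=pickle.load(open(n+'0.pkl','rb'))['image'].astype(int);b=pickle.load(open(n+'5.pkl','rb'))['image'].astype(int)
    d=abs(a-b).max(-1)
    for nm,(x0,x1,y0,y1) in dict(tin=(255,292,200,246),dish=(320,352,184,206),camA=(420,485,284,360),camB=(165,205,120,162)).items(): print(nm,d[y0:y1,x0:x1].max(),(d[y0:y1,x0:x1]>50).sum())
E
```

```text
wrist 8438 [ 0.4868 -0.2305  0.1406] [ 0.5801 -0.2038  0.1683]
 top plane [-0.0014  0.0018  0.1656] axis [ 0.0343 -0.2138]
 flange pts [ 0.4816 -0.2337  0.1407] [ 0.4885 -0.2017  0.1727] 1452
 pad (array([ 0.5787, -0.2141]), [152.21377563476562, 265.733154296875], np.float32(1.987214)) [ 0.444  -0.2942  0.003 ] [ 0.7123 -0.1351  0.003 ]
scene 701 [ 0.4851 -0.237   0.1435] [ 0.7132 -0.1857  0.1868]
 top plane [ 0.0124 -0.2513  0.1657] axis [ 0.0226 -0.2093]
 flange pts [ 0.4816 -0.2353  0.1416] [ 0.714  -0.1907  0.1892] 113
 pad (array([ 0.5962, -0.217 ]), [160.9400177001953, 307.0773010253906], np.float32(2.05225)) [ 0.4414 -0.3007  0.003 ] [ 0.7511 -0.1317  0.003 ]
tin 34 0
dish 34 0
camA 38 0
camB 61 1
```

```bash
python3 - <<'E'
from h import *
s=st(); print(abs(np.array(s['dq'])).max()); bot.finish_job()
E
```

```text
18.02 [ 0.5955 -0.2135  0.1435] gap 0.236 F [ 0.2 -0.4 -2.4] M [ 0.06 -0.02  0.02]
0.001978984267347144
the job is handed in; nothing more can be done
```

The white bar is out of the carton and held motionless over the middle of the blue pad. I handed the job in at 18.0 s of the 51 s allowed.

**How it went:** I gripped the tube across at its centre with 40 N, lifted it 11 mm and slid it about 3 cm toward the robot. Then I tilted it in steps to 18–25° and brought it out far end first. The planned path kept at least 7 mm from the cardboard. The measured tool force stayed around the bar's weight, about 3 N, and no contact stop tripped.

**Last checks:**
- **Level:** the wrist camera's depth shows the tube's top sloping less than 0.1° along its length.
- **Height:** the bar's centre is at about z = 0.155 m, which is 15 cm above the pad.
- **Position:** the bar's centre is about 1 mm from the pad centre I measured. Its heading is about 2.0° against the pad's 2.0°.
- **Stillness:** joint speeds were about 0.002 rad/s, and the grip opening was steady.
- **Bystanders:** before and after pictures from the scene camera show the tin, dish and both cameras unchanged.

**Disagreement:** the scene camera put the pad's centre about 3–4 mm further to the right (y about -0.217 m) than the top and wrist cameras. I trusted those two because they agreed. The scene camera's fit of the tube's top also mixed in its side face, so I left it out of the level check.

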